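# Sort the whole spices for grinding

### The job

Sort the whole spices that lie about the tray: both nutmegs go into the wooden mortar cup, the garlic bulb into the green bowl, and both cinnamon sticks onto the white plate, each lying flat within the plate's middle and not on top of the other. Leave the mortar, bowl and plate standing where they are, and do not disturb the red tub or the small steel tumbler.

Things in the scene. Friction and masses are not known exactly. Their poses are not given: they have to be found in the camera images.
- nutmeg1: Nutmeg: dark brown egg-shaped nut, 26 mm across at its middle and 30 mm tall, standing on a small flat end, 12 g. Origin in its middle (15 mm above its foot); z points up along its long axis. Starts on the floor of the steel tray, whose flat floor is 4 mm above the crate top (z = 0.004).
- nutmeg2: Nutmeg: dark brown egg-shaped nut, 26 mm across at its middle and 30 mm tall, standing on a small flat end, 12 g. Origin in its middle (15 mm above its foot); z points up along its long axis. Starts on the floor of the steel tray, whose flat floor is 4 mm above the crate top (z = 0.004).
- stick1: Cinnamon stick: straight brown roll of bark, a double roll, 70 mm long (x), 22 mm wide (y), 12 mm thick (z), lying flat, 14 g, either face may be up at the end. Origin in its middle, 6 mm above its underside; x runs along its length. Starts on the floor of the steel tray, whose flat floor is 4 mm above the crate top (z = 0.004).
- stick2: Cinnamon stick: straight brown roll of bark, a double roll, 70 mm long (x), 22 mm wide (y), 12 mm thick (z), lying flat, 14 g, either face may be up at the end. Origin in its middle, 6 mm above its underside; x runs along its length. Starts on the floor of the steel tray, whose flat floor is 4 mm above the crate top (z = 0.004).
- bulb: Garlic bulb: off-white ribbed round bulb, 50 mm across at its widest, which is 2 mm below the origin; 36 mm tall, plus an upright stem stub to 44 mm over its foot, about 50 g. Origin on its axis 18 mm above its foot; z up along the stem. Starts on the floor of the steel tray, whose flat floor is 4 mm above the crate top (z = 0.004).
- mortar: Wooden mortar cup, open at the top, loose on the tray floor: 55 mm tall, 100 mm across the rim, wall about 7 mm, inside 86 mm wide at the mouth and 66 mm at the inner floor, which is 12 mm above its underside. 0.35 kg. Origin at the centre of its underside, z up.
- bowl: Green plastic bowl, open at the top, loose on the tray floor: 50 mm tall, 136 mm across the rim, wall 3 mm, inside 66 mm wide at its flat inner floor, which is 4 mm above its underside. About 0.16 kg. Origin at the centre of its underside, z up.
- plate: White enamel plate, loose on the tray floor: 180 mm across the rim, which is 14 mm above its underside; a flat middle about 124 mm across, 4 mm above its underside, then a sloping border. 0.3 kg. Origin at the centre of its underside, z up.
- tub: Red snap-top tub, shut, with a white disc on its lid: 96 mm across, 53 mm tall, standing on the tray. Not to be disturbed. Origin at the centre of its underside, z up.
- tumbler: Small empty steel tumbler: 46 mm across the rim, 50 mm tall, standing on the tray among the spices. Not to be disturbed. Origin at the centre of its underside, z up.

How it is judged:
At the end, for the whole second after the job is handed in: Nutmegs in the mortar (32 mm of its axis, below the rim), bulb in the bowl (40 mm, below the rim), sticks flat on the plate's middle (50 mm, level within 0.13 rad), all at rest. Dishes, tub, tumbler upright within 0.1 rad; dishes moved under 40 mm, tub and tumbler under 30 mm (horizontal distance between each of nutmeg1, nutmeg2 and mortar below 0.032 m and z of nutmeg1 in the frame of mortar between 0.012 and 0.055 m and linear speed of each of nutmeg1, nutmeg2, bulb, stick1, stick2 below 0.03 m/s and angular speed of each of nutmeg1, nutmeg2, bulb, stick1, stick2 below 0.5 rad/s and z of nutmeg2 in the frame of mortar between 0.012 and 0.055 m and horizontal distance between bulb and bowl below 0.04 m and z of bulb in the frame of bowl between 0.008 and 0.05 m and horizontal distance between each of stick1, stick2 and plate below 0.05 m and z of stick1 in the frame of plate between 0.006 and 0.0145 m and angle between stick1's own x axis and vertical between 1.44 and 1.7 rad and z of stick2 in the frame of plate between 0.006 and 0.0145 m and angle between stick2's own x axis and vertical between 1.44 and 1.7 rad and angle between each of mortar, bowl, plate, tub, tumbler's own z axis and vertical below 0.1 rad and distance of each of mortar, bowl, plate from where it was at the start of the episode below 0.04 m and distance of each of tub, tumbler from where it was at the start of the episode below 0.03 m); the robot touches nothing.
It fails at once if the tub is pushed more than 30 mm or tipped (distance of tub from where it was at the start of the episode above 0.03 m or angle between tub's own z axis and vertical above 0.35 rad).
It fails at once if the tumbler is pushed more than 30 mm or tipped (distance of tumbler from where it was at the start of the episode above 0.03 m or angle between tumbler's own z axis and vertical above 0.35 rad).
It fails at once if the mortar is pushed more than 40 mm or tipped (distance of mortar from where it was at the start of the episode above 0.04 m or angle between mortar's own z axis and vertical above 0.35 rad).
It fails at once if the bowl is pushed more than 40 mm or tipped (distance of bowl from where it was at the start of the episode above 0.04 m or angle between bowl's own z axis and vertical above 0.35 rad).
It fails at once if the plate is pushed more than 40 mm or tipped (distance of plate from where it was at the start of the episode above 0.04 m or angle between plate's own z axis and vertical above 0.35 rad).
It also fails if it takes over 118 s, if anything falls off the work surface, if the arm or the gripper's body presses on something with over 40 N, if the wrist force passes 120 N, or if a joint passes its speed limit or range.

### The arm

A 6-joint arm with a two-finger parallel gripper is mounted at the origin on the work surface. World frame = base frame: x ahead of the robot, y to its left, z up, the work surface at z = 0. Lengths are in m, angles in rad, forces in N, time in s.
With the tool pointing down it reaches from about 0.35 to 0.85 m from the base axis. Payload 8.1 kg.
Tool frame: the origin (TCP) lies on the centre line of the jaws, within the pads' length; the fingertips stand 22 mm ahead of it and the grasp point (between the pads) lies 3 mm ahead of it; z points along the fingers, y is the line along which they close (so a half turn about z gives the same grasp; the last joint's range is limited). The gripper opens to 93 mm and grips with 3 to 60 N. Pads are 15 mm wide; open, the fingers measure 128 mm over their backs; the gripper's body (75 mm by 188 mm) begins 65 mm behind the grasp point.
Start: joints at [1.14, 0.13, 1.488, -0, 1.523, -0.085], TCP at [0.203, 0.564, 0.21] pointing down, gripper open.
Joint ranges: [-2.96, 2.96], [-0.89, 2.26], [0.02, 2.5], [-1.34, 4.48], [0, 2.73], [-2.66, 2.66]. Speed limits (rad/s): [2.39, 2.39, 2.79, 3.14, 3.14, 3.14].

### API

Orientations are given as a rotation vector (axis times angle).
In Python, from plant import robot, workorder, read_camera gives the robot as it stands (robot), with the cameras as plain functions and the job (workorder).
- The arm moves only by the shell command python3 inch.py 'ROWS' [FORCE]. ROWS is a JSON list of rows, 1 to 20 of them, each an object with the fields finger_gap (the finger opening in m), sx, sy, sz (the shift in shares of the most that a row can go, 1 being 50 mm), rz (a turn about the tool's z in parts of the range, where 1.0 means 45 degrees); a field left out counts as zero (the opening has to be given); each row shifts and turns the commanded pose from where the row before left it, along the tool's axes as they then stand; what a row does not reach is not made up. A row lasts 1/10 s, in which the tool goes at most 0.05 m and 0.15 rad, less where a joint would pass 70% of its speed; a pose out of reach is approached as far as the arm can. The fingers move at their own pace and stop on an object; FORCE is the grip in N (left out, the last holds). Time passes only in rows, so rows that do not move let the fingers close. It prints the time, the measured TCP pose, the force, the opening and the grip force at its end. No shift or turn number may pass 1 either way. Input that does not fit is refused with a message, and nothing moves.
- robot.read_state(): the state, without advancing time (a new reading comes with each control period).
- read_camera(name): name is "scene" or "top"; returns a dict with "image" (384x512x3 uint8, red, green, blue), "fx", "fy", "cx", "cy" (pixels), "dist" ([k1, k2, p1, p2, k3] as OpenCV has them; the pictures are not rectified), "R" (3x3) and "t" (3): a world point X has camera coordinates R X + t. Camera axes: x right, y down, z forward; pixel columns grow to the right and rows downward; lengths in m; the calibration is good to about 2 mm. A picture is of the moment at which its call begins. There is no depth.
- workorder.close_job(): hands the job in; it is judged then, once.
The state is a dict: "t": time; "q": joint angles; "dq": joint speeds; "joint_torque": joint torques, N m; "tool_pos": TCP position; "orientation": TCP orientation; "force": force on the tool from outside, world axes, zero at the start; "wrist_torque": the same for the moment, N m; "opening": finger opening in m; "gripper_force": force on a finger pad.
Only numpy, scipy, OpenCV 4.12 (cv2) and the standard library are available. Lean on these libraries where they do the work, as an engineer would, in place of code of your own. Each camera call takes 0.05 s, during which the arm holds its last target. There are 200 camera calls.

## Working session

There is one attempt and no reset: what is moved stays moved. The work goes in short steps, Python scripts to look and compute and a shell command to move; the robot and the scene stay as the last step left them, time stands still between calls to the robot, and variables do not carry over. Pictures are saved under pics/ and viewed, at most 14 in all, crops included, and the job is handed in when it is done.

```bash
ls; mkdir -p pics; python3 - <<'E'
from plant import robot, workorder, read_camera
import cv2
for n in ("top","scene"):
    c=read_camera(n); cv2.imwrite(f"pics/{n}0.png",c["image"][:,:,::-1]); print(n,{k:c[k] for k in c if k!="image"})
s=robot.read_state(); print(s)
E
```

```text
inch.py
pics
plant.py
top {'fx': 366.85564912733406, 'fy': 366.85564912733406, 'cx': 258.6740028572038, 'cy': 192.1989693321378, 'dist': array([-0.08827377,  0.        ,  0.        ,  0.        ,  0.        ]), 'R': array([[-1.17242927e-01, -9.93103159e-01,  4.59486455e-04],
       [-9.65747771e-01,  1.13905557e-01, -2.33145378e-01],
       [ 2.31485074e-01, -2.77783946e-02, -9.72441783e-01]]), 't': array([0.05427246, 0.56014877, 0.66607833])}
scene {'fx': 394.0678065996398, 'fy': 394.0678065996398, 'cx': 257.1286817251059, 'cy': 190.43822287726132, 'dist': array([0.03111961, 0.        , 0.        , 0.        , 0.        ]), 'R': array([[ 0.44415396,  0.89583791,  0.0142019 ],
       [ 0.55386648, -0.26207695, -0.79028324],
       [-0.70424369,  0.35887339, -0.61257711]]), 't': array([-0.23962914, -0.25454614,  1.15116303])}
{'t': 0.1, 'q': array([ 1.13960454e+00,  1.31099516e-01,  1.48920629e+00, -3.50462713e-05,
        1.52300212e+00, -8.53738232e-02]), 'dq': array([-0.00060799, -0.00162952, -0.00292805,  0.00010599, -0.00048576,
        0.00055937]), 'joint_torque': array([ 9.71113986e-04, -5.61346328e+01, -4.93089795e+01,  7.70060043e-02,
        2.92717782e-02,  1.95638727e-06]), 'tool_pos': array([0.20312655, 0.56398703, 0.20926436]), 'orientation': array([-5.40434479e-01, -3.09434778e+00,  2.61868067e-03]), 'force': array([-0.29918281,  0.33928068,  0.67660207]), 'wrist_torque': array([0.03903878, 0.02582203, 0.00521216]), 'gripper_force': 0.0, 'opening': 0.09305185992240693}
```

View pics/top0.png

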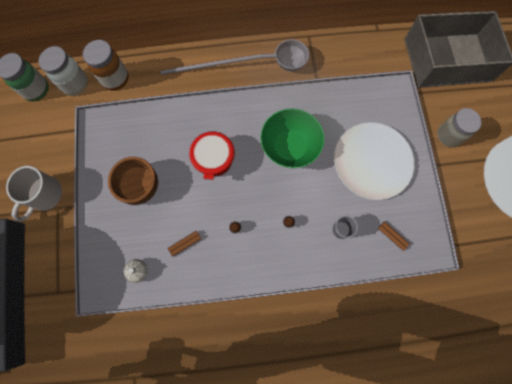

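View pics/scene0.png

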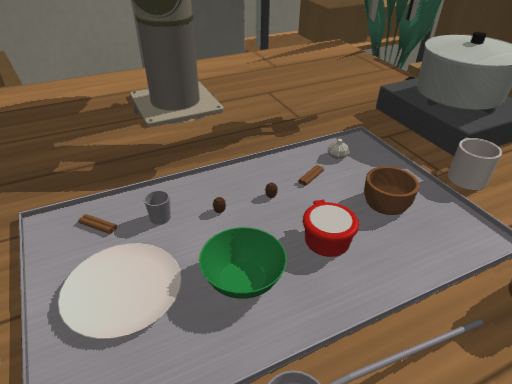

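Top view: mortar (133,180), tub (212,153), bowl (292,138), plate (375,160), bulb (135,270), stick A (185,243), nutmegs (235,227) and (289,222), tumbler (345,228), stick B (395,236). In the scene view the same things appear mirrored, unobstructed: sticks (97,224) and (311,175), nutmegs (219,205) and (271,190), bulb (339,149).

```bash
cat > h.py <<'E'
import numpy as np, cv2
from plant import robot, workorder, read_camera
def cam(n): return read_camera(n)
def ray(c,uv):
    K=np.array([[c["fx"],0,c["cx"]],[0,c["fy"],c["cy"]],[0,0,1]])
    p=cv2.undistortPoints(np.array(uv,float).reshape(-1,1,2),K,np.array(c["dist"])).reshape(-1,2)
    return -c["R"].T@c["t"], np.c_[p,np.ones(len(p))]@c["R"]
def plane(c,uv,z):
    o,d=ray(c,uv); return o+d*((z-o[2])/d[:,2])[:,None]
def tri(c1,u1,c2,u2):
    (o1,d1),(o2,d2)=ray(c1,u1),ray(c2,u2); d1,d2=d1[0],d2[0]
    s=np.linalg.lstsq(np.c_[d1,-d2],o2-o1,rcond=None)[0]
    a,b=o1+s[0]*d1,o2+s[1]*d2
    return (a+b)/2,np.linalg.norm(a-b)
def mask(c,kind):
    h=cv2.cvtColor(c["image"],cv2.COLOR_RGB2HSV).astype(int); H,S,V=h[...,0],h[...,1],h[...,2]
    m={"brown":((H<20)|(H>172))&(S>90)&(V>15),"green":(H>45)&(H<85)&(S>120),"red":((H<6)|(H>174))&(S>190)&(V>90),
       "white":(S<60)&(V>165)}[kind]
    return m.astype(np.uint8)
def blob(c,kind,uv,r):
    """contour of the colour blob nearest uv, within a window r"""
    m=mask(c,kind); w=np.zeros_like(m); w[max(0,uv[1]-r):uv[1]+r,max(0,uv[0]-r):uv[0]+r]=1
    cs,_=cv2.findContours(m*w,cv2.RETR_EXTERNAL,cv2.CHAIN_APPROX_NONE)
    return max(cs,key=cv2.contourArea)
def cen(k):
    M=cv2.moments(k); return [M["m10"]/M["m00"],M["m01"]/M["m00"]]
def stick(c,uv,z,r=25):
    k=blob(c,"brown",uv,r).reshape(-1,2); P=plane(c,k,z)[:,:2].astype(np.float32)
    (x,y),(a,b),_=cv2.minAreaRect(P*1000); v=cv2.fitLine(P,cv2.DIST_L2,0,.01,.01).ravel()
    return np.round([x/1000,y/1000,np.arctan2(v[1],v[0]),a/1000,b/1000],4)
E
python3 - <<'E'
from h import *
np.set_printoptions(precision=4,suppress=True)
T,S=cam("top"),cam("scene")
for n,a,b in (("nutA",(235,227),(271,190)),("nutB",(289,222),(219,205))):
    ka,kb=blob(T,"brown",a,14),blob(S,"brown",b,14)
    print(n,tri(T,cen(ka),S,cen(kb)),cv2.contourArea(ka),cv2.contourArea(kb),plane(T,[cen(ka)],.019))
for n,a,b in (("stA",(185,243),(311,175)),("stB",(395,236),(97,224))):
    ka,kb=blob(T,"brown",a,25),blob(S,"brown",b,25)
    print(n,tri(T,cen(ka),S,cen(kb)),stick(T,a,.013),stick(S,b,.013))
def circ(n,c,kind,uv,r,z):
    k=blob(c,kind,uv,r).reshape(-1,2); k=cv2.convexHull(k).reshape(-1,2); P=plane(c,k,z)[:,:2].astype(np.float32)
    print(n,cv2.minEnclosingCircle(P*1000), cv2.minAreaRect(P*1000))
circ("plate",T,"white",(375,160),50,.018);circ("plateS",S,"white",(122,288),75,.018)
circ("bowl",T,"green",(292,138),45,.054);circ("bowlS",S,"green",(242,262),50,.054)
circ("mortar",T,"brown",(133,180),35,.059);circ("mortarS",S,"brown",(390,190),32,.059)
circ("tub lid",T,"white",(212,152),24,.057)
print("bulb",tri(T,[135,270],S,[339,149]),plane(T,[[135,270]],.022),plane(S,[[339,150]],.022))
print("tumbler rim T",plane(T,[[345,223]],.054),plane(S,[[158,200]],.054))
im=np.zeros((600,800,3),np.uint8)
im[:300,:400]=cv2.resize(T["image"][240:300,100:180],(400,300));im[:300,400:]=cv2.resize(S["image"][120:180,300:380],(400,300))
im[300:,:400]=cv2.resize(T["image"][195:255,305:385],(400,300));im[300:,400:]=cv2.resize(S["image"][175:235,118:198],(400,300))
cv2.imwrite("pics/crop1.png",im[:,:,::-1])
E
```

```text
nutA (array([0.5063, 0.0462, 0.0196]), np.float64(0.0019425497309683544)) 60.0 108.5 [[0.506  0.0454 0.019 ]]
nutB (array([ 0.5046, -0.0666,  0.0197]), np.float64(0.0022012760140114884)) 62.5 122.5 [[ 0.5043 -0.0677  0.019 ]]
stA (array([0.4856, 0.1558, 0.0094]), np.float64(0.001667554447421099)) [ 0.4847  0.1544 -1.134   0.0196  0.0688] [ 0.4896  0.1545 -1.0763  0.0221  0.0814]
stB (array([ 0.4486, -0.2843,  0.0101]), np.float64(0.004631717980409164)) [ 0.4479 -0.2857  0.6995  0.0699  0.0205] [ 0.4527 -0.2827  0.6529  0.0781  0.0241]
plate ((617.8209838867188, -273.8256530761719), 89.61066436767578) ((616.7129516601562, -276.50311279296875), (171.12814331054688, 178.79934692382812), 66.42817687988281)
plateS ((617.4576416015625, -271.1357116699219), 89.33792114257812) ((616.606689453125, -273.1318664550781), (171.89137268066406, 177.07205200195312), 65.07632446289062)
bowl ((675.3670654296875, -95.95014953613281), 66.01846313476562) ((675.527099609375, -96.16157531738281), (131.36874389648438, 126.67991638183594), 83.34622955322266)
bowlS ((681.1118774414062, -94.52684783935547), 71.33857727050781) ((679.286865234375, -93.47261810302734), (136.83944702148438, 133.50172424316406), 12.661079406738281)
mortar ((620.1975708007812, 242.35609436035156), 53.526527404785156) ((621.2744140625, 243.57052612304688), (102.45726013183594, 98.14755249023438), 83.37960815429688)
mortarS ((642.974853515625, 225.30252075195312), 77.27116394042969) ((644.7703247070312, 227.14752197265625), (96.44386291503906, 153.94573974609375), 45.779991149902344)
tub lid ((663.8428344726562, 76.10783386230469), 35.387245178222656) ((663.4740600585938, 76.46818542480469), (67.0071792602539, 68.77030944824219), 84.51670837402344)
bulb (array([0.4412, 0.259 , 0.0228]), np.float64(0.004038641023558232)) [[0.4403 0.2574 0.022 ]] [[0.444  0.2596 0.022 ]]
tumbler rim T [[ 0.4824 -0.1762  0.054 ]] [[ 0.4855 -0.1741  0.054 ]]
```

View pics/crop1.png

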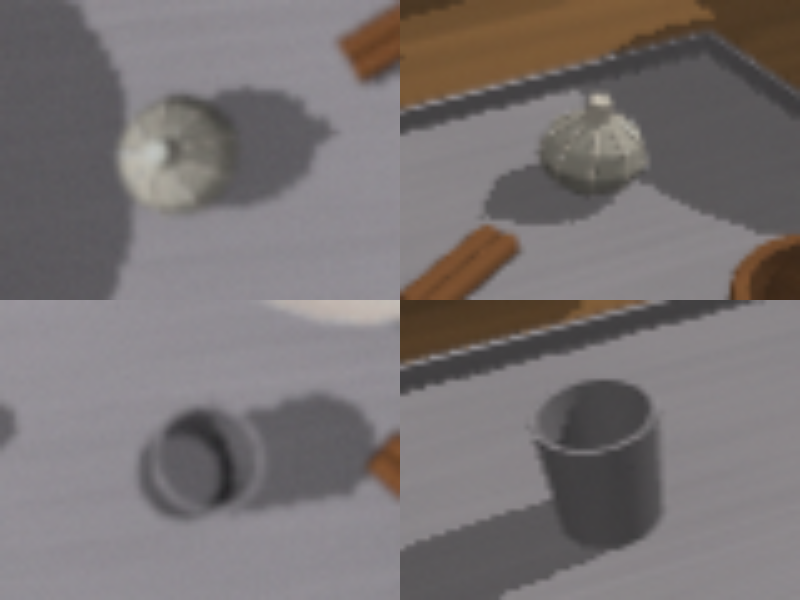

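The crops (5x) show the bulb upright, its body centred at (135.6,271) top and (338.8,150) scene. The tumbler rim is centred at (346.6,227.4) top and (157.4,198) scene.

All heights and sizes match the given ones: nut centres 0.0196, sticks 70x21, plate radius 89, mortar 100, bowl 132. Bulb goes first.

```bash
cat > to.py <<'E'
import sys
from h import *
from scipy.spatial.transform import Rotation as Ro
np.set_printoptions(precision=4,suppress=True)
def to(p,psi=None,s=None):
    s=s or robot.read_state(); R=Ro.from_rotvec(s["orientation"]).as_matrix(); cur=np.arctan2(R[1,0],R[0,0])
    t=0 if psi is None else (cur-psi+np.pi)%(2*np.pi)-np.pi
    Rt=R@Ro.from_rotvec([0,0,t]).as_matrix()
    print("pos",s["tool_pos"],"psi %.3f q6 %.2f turn %.3f shift(after turn)"%(cur,s["q"][5],t),Rt.T@(np.array(p)-s["tool_pos"]), "open %.4f F %.1f t %.1f"%(s["opening"],s["gripper_force"],s["t"]))
if __name__=="__main__":
    a=[float(v) for v in sys.argv[1:]]; to(a[:3],a[3] if len(a)>3 else None)
E
python3 - <<'E'
from h import *
T,S=cam("top"),cam("scene")
print("bulb",tri(T,[135.6,271],S,[338.8,150]),"tumb",tri(T,[346.6,227.4],S,[157.4,198]))
print("stove corner",plane(T,[[22,222]],.05))
E
python3 to.py .30 .40 .21; python3 to.py .441 .2575 .13
```

```text
bulb (array([0.43958828, 0.25961834, 0.01887405]), np.float64(0.005105386852079139)) tumb (array([ 0.47436107, -0.17566794,  0.05142668]), np.float64(0.006004237072017953))
stove corner [[0.56085167 0.48529921 0.05      ]]
pos [0.2033 0.5643 0.2099] psi 2.796 q6 -0.09 turn 0.000 shift(after turn) [-0.1467 -0.1218 -0.0001] open 0.0928 F 0.0 t 0.3
pos [0.2033 0.5643 0.2099] psi 2.796 q6 -0.09 turn 0.000 shift(after turn) [-0.3277 -0.208   0.08  ] open 0.0928 F 0.0 t 0.3
```

The manual's scale: shifts go in shares of 50 mm and turns go in shares of 45 degrees. Converting my numbers, -0.03 m is -0.6, -0.025 m is -0.5.

```bash
python3 inch.py '[{"finger_gap":0.075, "sx":-0.6, "sy":-0.5}, {"finger_gap":0.075, "sx":-0.6, "sy":-0.5}, {"finger_gap":0.075, "sx":-0.6, "sy":-0.5}, {"finger_gap":0.075, "sx":-0.6, "sy":-0.5}, {"finger_gap":0.075, "sx":-0.6, "sy":-0.5}, {"finger_gap":0.075, "sx":-0.6, "sy":-0.28}, {"finger_gap":0.075, "sx":-0.6, "sy":-0.28}, {"finger_gap":0.075, "sx":-0.6, "sy":-0.28}, {"finger_gap":0.075, "sx":-0.6, "sy":-0.28}, {"finger_gap":0.075, "sx":-0.6, "sy":-0.28, "sz":0.6}, {"finger_gap":0.075, "sx":-0.6, "sy":-0.28, "sz":0.6}, {"finger_gap":0.075}, {"finger_gap":0.075}]' 15; python3 to.py .440 .258 .032
```

```text
t: 1.6
tool_pos: [0.4426, 0.2554, 0.1495]
orientation: [-0.543, -3.092, 0.001]
force: [0.1, 1.1, 1.0]
opening: 0.075
gripper_force: 0.0
pos [0.4426 0.2554 0.1495] psi 2.794 q6 -0.80 turn 0.000 shift(after turn) [0.0031 0.0017 0.1176] open 0.0750 F 0.0 t 1.6
```

Motion is accurate. I'll descend, grip and lift.

In the tool's units: 0.03 m is 0.6, 0.015 m is 0.3.

```bash
python3 inch.py '[{"finger_gap":0.075, "sx":0.06, "sy":0.04, "sz":0.6}, {"finger_gap":0.075, "sz":0.6}, {"finger_gap":0.075, "sz":0.6}, {"finger_gap":0.075, "sz":0.3}, {"finger_gap":0.075, "sz":0.252}, {"finger_gap":0.075}, {"finger_gap":0.04}, {"finger_gap":0.04}, {"finger_gap":0.04}, {"finger_gap":0.04}, {"finger_gap":0.04}, {"finger_gap":0.04}]' 15; python3 inch.py '[{"finger_gap":0.04, "sz":-0.6}, {"finger_gap":0.04, "sz":-0.6}, {"finger_gap":0.04, "sz":-0.6}, {"finger_gap":0.04, "sz":-0.6}, {"finger_gap":0.04}]';  python3 to.py .677 -.095 .15
```

```text
t: 2.8
tool_pos: [0.4409, 0.2589, 0.0328]
orientation: [0.541, 3.095, 0.0]
force: [-0.8, 0.1, -0.2]
opening: 0.0403
gripper_force: 0.0
t: 3.3
tool_pos: [0.4436, 0.2602, 0.1579]
orientation: [0.539, 3.088, 0.007]
force: [-0.4, 0.5, -0.7]
opening: 0.0399
gripper_force: 0.0
pos [0.4436 0.2602 0.1579] psi 2.796 q6 -0.79 turn 0.000 shift(after turn) [-0.3399 -0.2551  0.0084] open 0.0399 F 0.0 t 3.3
```

```bash
python3 - <<'E'
from h import *
T,S=cam("top"),cam("scene")
im=np.hstack([cv2.resize(T["image"][200:330,60:230],(400,306)),cv2.resize(S["image"][60:190,270:440],(400,306))])
cv2.imwrite("pics/b1.png",im[:,:,::-1])
E
```

```text
(no output)
```

View pics/b1.png

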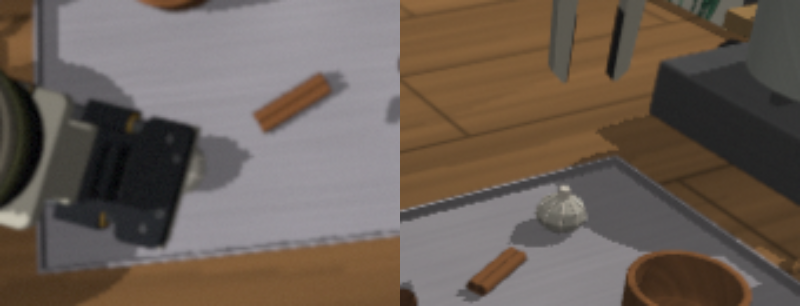

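The bulb was not gripped: it stands at scene (338.9,150), and in the top view it is half hidden beside the gripper at about (143,272). I'll clear the arm and re-measure.

In the tool's units: 0.03 m is 0.6.

```bash
python3 - <<'E'
from h import *
S=cam("scene"); s=robot.read_state()
for p in (s["tool_pos"]+[0,0,-.022],[.44,.2585,.022],[.43,.2585,.022],[.44,.2685,.022]):
    K=np.array([[S["fx"],0,S["cx"]],[0,S["fy"],S["cy"]],[0,0,1]])
    print(cv2.projectPoints(np.array([p],float),cv2.Rodrigues(S["R"])[0],S["t"],K,S["dist"])[0].ravel())
E
python3 inch.py '[{"finger_gap":0.09, "sx":0.6}, {"finger_gap":0.09, "sx":0.6}, {"finger_gap":0.09, "sx":0.6}, {"finger_gap":0.09, "sy":0.6}, {"finger_gap":0.09, "sy":0.6}, {"finger_gap":0.09, "sy":0.6}, {"finger_gap":0.09}]'
python3 - <<'E'
from h import *
T,S=cam("top"),cam("scene")
im=np.zeros((600,800,3),np.uint8)
im[:300,:400]=cv2.resize(T["image"][240:300,100:180],(400,300));im[:300,400:]=cv2.resize(S["image"][120:180,300:380],(400,300))
im[300:,:400]=cv2.resize(T["image"][180:330,60:260],(400,300));im[300:,400:]=cv2.resize(S["image"][0:192,256:512],(400,300))
cv2.imwrite("pics/b2.png",im[:,:,::-1])
E
```

```text
[344.88857661 106.65046106]
[337.60047683 149.28673469]
[335.09617164 147.24435228]
[341.1250823  148.32169296]
t: 4.15
tool_pos: [0.386, 0.3757, 0.1501]
orientation: [-0.538, -3.093, 0.003]
force: [-0.5, -1.1, 0.2]
opening: 0.089
gripper_force: 0.0
```

View pics/b2.png

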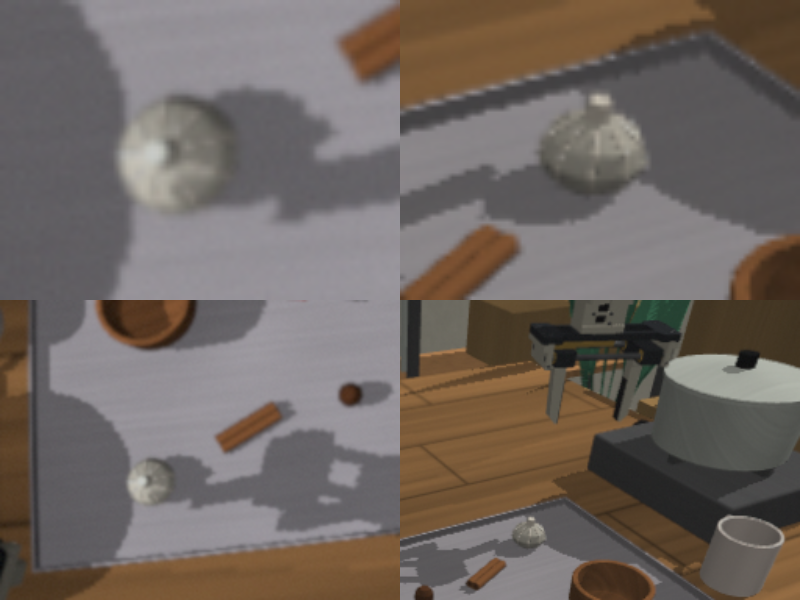

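The bulb has not moved at all: (135.6,271) top, (338.8,150) scene. In b1 the fingertips appeared near (351,93), but the reported pose predicts (345,107). So the tips are higher than the reported pose says. I'll check this against the current picture and with a better view over the tray.

In the tool's units: -0.03 m is -0.6, -0.02 m is -0.4.

```bash
cat >> h.py <<'E'
def proj(c,P):
    K=np.array([[c["fx"],0,c["cx"]],[0,c["fy"],c["cy"]],[0,0,1]])
    return cv2.projectPoints(np.array(P,float).reshape(-1,3),cv2.Rodrigues(c["R"])[0],c["t"],K,np.array(c["dist"]))[0].reshape(-1,2)
E
python3 - <<'E'
from h import *
from scipy.spatial.transform import Rotation as Ro
S=cam("scene"); s=robot.read_state(); R=Ro.from_rotvec(s["orientation"]).as_matrix()
for ah in (.022,-.01,-.02):
  print(ah,proj(S,[s["tool_pos"]+R@[0,k*.0445,ah] for k in (1,-1)]).round(1).tolist())
print(s["tool_pos"],s["t"])
E
python3 inch.py '[{"finger_gap":0.09, "sx":-0.6, "sy":-0.6}, {"finger_gap":0.09, "sx":-0.6, "sy":-0.6}, {"finger_gap":0.09, "sx":-0.6, "sy":-0.6}, {"finger_gap":0.09, "sx":-0.6, "sy":-0.6}, {"finger_gap":0.09, "sx":-0.6, "sy":-0.4}, {"finger_gap":0.09, "sx":-0.6}, {"finger_gap":0.09, "sx":-0.6}, {"finger_gap":0.09}, {"finger_gap":0.09}, {"finger_gap":0.09}, {"finger_gap":0.09}]'
python3 - <<'E'
from h import *
T,S=cam("top"),cam("scene")
from scipy.spatial.transform import Rotation as Ro
s=robot.read_state(); R=Ro.from_rotvec(s["orientation"]).as_matrix()
tips=[s["tool_pos"]+R@[0,k*s["opening"]/2,.022] for k in (1,-1)]
pT,pS=proj(T,tips),proj(S,tips); print(s["tool_pos"],pT,pS)
a,b=T["image"].copy(),S["image"].copy()
for p in pT: cv2.circle(a,tuple(int(v) for v in p),3,(255,0,255),1)
for p in pS: cv2.circle(b,tuple(int(v) for v in p),3,(255,0,255),1)
c=pT.mean(0).astype(int);d=pS.mean(0).astype(int);print(c,d)
x0,y0=max(0,c[0]-80),max(0,c[1]-90);x1,y1=max(0,d[0]-80),max(0,d[1]-90);print(x0,y0,x1,y1)
im=np.hstack([cv2.resize(a[y0:y0+160,x0:x0+160],(400,400)),cv2.resize(b[y1:y1+160,x1:x1+160],(400,400))])
cv2.imwrite("pics/g1.png",im[:,:,::-1])
E
```

```text
0.022 [[388.7, 87.9], [352.2, 89.2]]
-0.01 [[391.9, 74.7], [354.5, 76.0]]
-0.02 [[392.9, 70.5], [355.3, 71.7]]
[0.38568864 0.37310679 0.15086502] 4.3
t: 5.4
tool_pos: [0.5358, 0.1716, 0.1526]
orientation: [-0.539, -3.095, 0.0]
force: [-0.3, -0.2, 0.3]
opening: 0.09
gripper_force: 0.0
[0.53613546 0.17168754 0.15281165] [[136.12885723 204.0482733 ]
 [183.3892301  215.21129399]] [[360.60619645 133.91233394]
 [314.65012536 136.14146626]]
[159 209] [337 135]
79 119 257 45
```

View pics/g1.png

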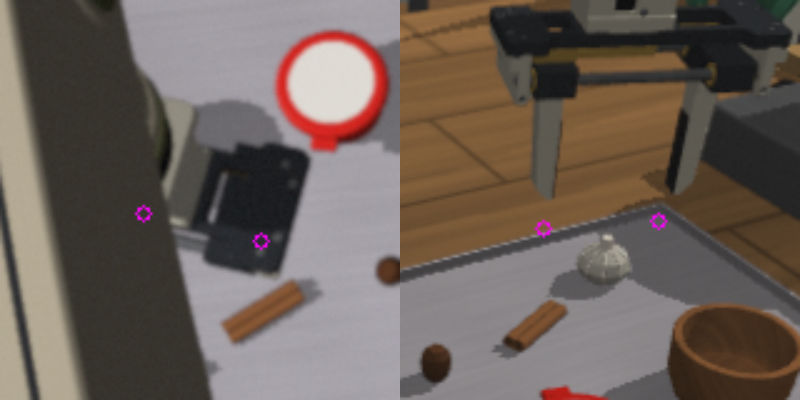

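The predicted tips (circles at (543,228) and (658,222)) lie below the real fingertips at about (545,197) and (680,193) in the right crop. That is a consistent shift of about (5,-12) px, as if the tips were about 3 cm higher. I'll turn the gripper near the tray's left side so that both cameras should see the tips, and triangulate them.

```bash
python3 - <<'E'
from h import *
S=cam("scene"); T=cam("top")
for dz in (.02,.03,.035,.04):
    print(dz,(plane(S,[[342,123]],.1528-.022+dz)[0]-[.5361,.1717,0]).round(4),(plane(S,[[377.3,76.2]],.1507-.022+dz)[0]-[.386,.374,0]).round(4))
print("topcam",-T["R"].T@T["t"],"scenecam",-S["R"].T@S["t"])
print(proj(T,[[.42,.33,.1],[.42,.33,.3],[.42,.30,.06]]),proj(S,[[.42,.33,.1]]))
E
python3 to.py .42 .34 .15 3.1416
```

```text
0.02 [-0.0065  0.0111  0.1508] [-0.0155  0.0267  0.1487]
0.03 [ 0.0083 -0.0015  0.1608] [0.0037 0.0081 0.1587]
0.035 [ 0.0157 -0.0078  0.1658] [ 0.0132 -0.0011  0.1637]
0.04 [ 0.0231 -0.0141  0.1708] [ 0.0228 -0.0104  0.1687]
topcam [0.39313829 0.00859668 0.77829356] scenecam [ 1.05811611 -0.26516358  0.50741576]
[[ 83.37190098 283.91688712]
 [ 15.33768423 284.37159598]
 [107.70386792 282.26241336]] [[362.85173929 109.21130173]]
pos [0.5364 0.1716 0.1528] psi 2.797 q6 -1.01 turn -0.345 shift(after turn) [0.1164 0.1684 0.0028] open 0.0898 F 0.0 t 5.6
```

In the tool's units: 0.03 m is 0.6, -0.023 m is -0.46, 0.15 rad is 0.191.

```bash
python3 inch.py '[{"finger_gap":0.06, "rz":0.191}, {"finger_gap":0.06, "rz":0.191}, {"finger_gap":0.06, "rz":0.191}, {"finger_gap":0.06, "rz":0.191}, {"finger_gap":0.06, "rz":0.191}, {"finger_gap":0.06, "rz":0.191}, {"finger_gap":0.06, "rz":0.191}, {"finger_gap":0.06, "rz":0.191}, {"finger_gap":0.06, "rz":0.0331}, {"finger_gap":0.06, "sx":0.6, "sy":-0.46}, {"finger_gap":0.06, "sx":0.6, "sy":-0.46}, {"finger_gap":0.06, "sx":0.6, "sy":-0.46}, {"finger_gap":0.06, "sx":0.6, "sy":-0.46}, {"finger_gap":0.06, "sx":0.6, "sy":-0.46}, {"finger_gap":0.06, "sz":0.4}, {"finger_gap":0.06, "sz":0.4}, {"finger_gap":0.06, "sz":0.2}, {"finger_gap":0.06}, {"finger_gap":0.06}]'
python3 - <<'E'
from h import *
T,S=cam("top"),cam("scene")
from scipy.spatial.transform import Rotation as Ro
s=robot.read_state(); R=Ro.from_rotvec(s["orientation"]).as_matrix()
tips=[s["tool_pos"]+R@[0,k*s["opening"]/2,.022-.03] for k in (1,-1)]
pT,pS=proj(T,tips),proj(S,tips); print(s["tool_pos"],s["orientation"],pT,pS)
c=pT.mean(0).astype(int);d=pS.mean(0).astype(int)
x0,y0=max(0,c[0]-60),max(0,c[1]-60);x1,y1=max(0,d[0]-60),max(0,d[1]-70);print(x0,y0,x1,y1)
im=np.hstack([cv2.resize(T["image"][y0:y0+100,x0:x0+100],(400,400)),cv2.resize(S["image"][y1:y1+100,x1:x1+100],(400,400))])
cv2.imwrite("pics/g2.png",im[:,:,::-1])
E
```

```text
t: 7.5
tool_pos: [0.4222, 0.3212, 0.1031]
orientation: [2.222, 2.221, 0.0]
force: [0.4, -0.3, 0.0]
opening: 0.0598
gripper_force: 0.0
[0.42281815 0.32154305 0.10387938] [2.22219678 2.22016341 0.00273142] [[ 84.42291282 265.29360144]
 [ 85.31435749 298.81569985]] [[370.10174033 111.02887804]
 [353.48037048 100.47761567]]
24 222 301 35
```

View pics/g2.png

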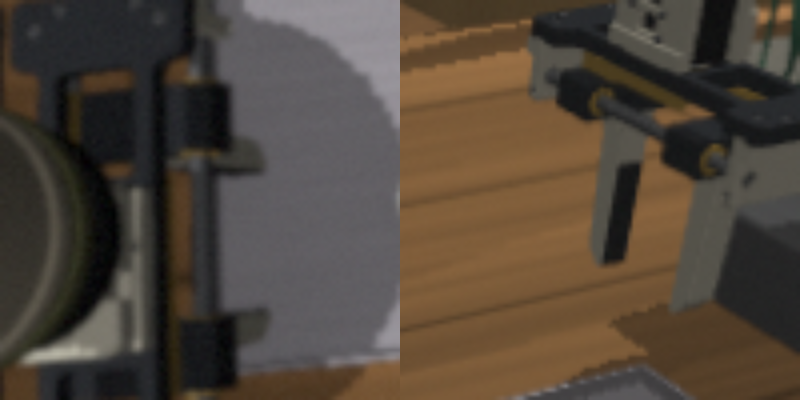

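In g2 the tips show in both views. The fingers' ends are at (262,156) and (267,324) in the left crop, and at (607,263) and (688,308) in the right crop.

```bash
python3 - <<'E'
from h import *
T,S=cam("top"),cam("scene"); s=robot.read_state(); print(s["tool_pos"])
p,e=tri(T,[90.1,282],S,[363,106.5]); print(p,e, p-s["tool_pos"])
for a,b in (([89.5,261],[301+288/4,35+308/4]),([90.8,303],[301+208/4,35+263/4])): print(tri(T,a,S,b))
# sanity of the cameras: height of known features
print("mortar rim far/near?",tri(T,[135.6,271],S,[338.8,150]))
E
```

```text
[0.42276528 0.32154793 0.10379272]
[0.42457454 0.31788213 0.10951519] 0.010776989566361925 [ 0.00180926 -0.00366579  0.00572247]
(array([0.46199207, 0.31559973, 0.11335985]), np.float64(0.009531534531597222))
(array([0.38713149, 0.31868964, 0.10765979]), np.float64(0.01077566810073098))
mortar rim far/near? (array([0.43958828, 0.25961834, 0.01887405]), np.float64(0.005105386852079139))
```

In the tool's units: 0.025 m is 0.5, 0.015 m is 0.3.

```bash
python3 inch.py '[{"finger_gap":0.06, "sz":0.5}, {"finger_gap":0.06, "sz":0.5}, {"finger_gap":0.06, "sz":0.3}, {"finger_gap":0.06}, {"finger_gap":0.06}]' | grep -E "pos|force"
python3 inch.py '[{"finger_gap":0.06, "sz":0.1}, {"finger_gap":0.06, "sz":0.1}, {"finger_gap":0.06, "sz":0.1}, {"finger_gap":0.06}, {"finger_gap":0.06}]' | grep -E "pos|force"
python3 - <<'E'
from h import *
T,S=cam("top"),cam("scene")
im=np.hstack([cv2.resize(T["image"][220:320,60:160],(400,400)),cv2.resize(S["image"][80:180,300:400],(400,400))])
cv2.imwrite("pics/g3.png",im[:,:,::-1])
E
```

```text
tool_pos: [0.4222, 0.3214, 0.0382]
force: [0.1, 0.1, 0.2]
gripper_force: 0.0
tool_pos: [0.4218, 0.3212, 0.0225]
force: [-0.5, -0.3, 0.2]
gripper_force: 0.0
```

View pics/g3.png

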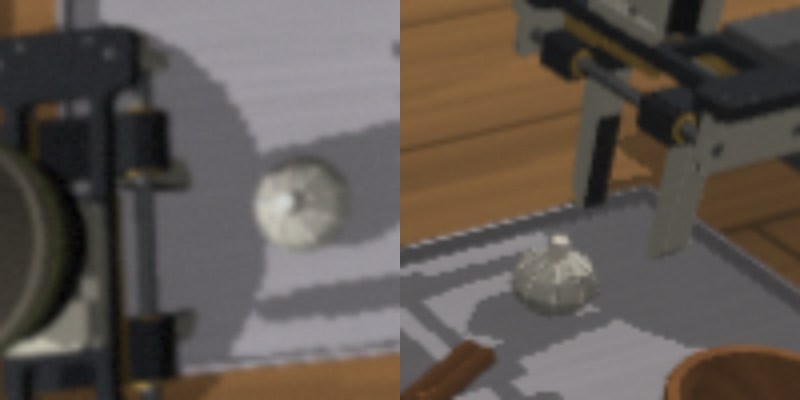

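The tips are at (592,205) and (668,255) in the right crop, still above the floor with no force, and the bulb is clear. I'll step down until contact.

In the tool's units: 0.005 m is 0.1, 0.003 m is 0.06.

```bash
python3 inch.py '[{"finger_gap":0.06, "sz":0.1}, {"finger_gap":0.06, "sz":0.1}, {"finger_gap":0.06, "sz":0.06}, {"finger_gap":0.06}, {"finger_gap":0.06}]' | grep -E "pos|^force"
python3 inch.py '[{"finger_gap":0.06, "sz":0.04}, {"finger_gap":0.06, "sz":0.04}, {"finger_gap":0.06}]' | grep -E "pos|^force"
```

```text
tool_pos: [0.4218, 0.3212, 0.0094]
force: [0.5, 0.1, -0.0]
tool_pos: [0.4218, 0.3212, 0.0053]
force: [-1.1, 0.2, 0.3]
```

In the tool's units: 0.001 m is 0.02.

```bash
python3 inch.py '[{"finger_gap":0.06, "sz":0.02}, {"finger_gap":0.06, "sz":0.02}, {"finger_gap":0.06}]' | grep -E "pos|^force"
python3 inch.py '[{"finger_gap":0.06, "sz":0.02}, {"finger_gap":0.06, "sz":0.02}, {"finger_gap":0.06}]' | grep -E "pos|^force"
```

```text
tool_pos: [0.4218, 0.3213, 0.0035]
force: [0.0, -0.1, -0.3]
tool_pos: [0.4218, 0.3213, 0.0015]
force: [0.0, -0.2, -0.2]
```

In the tool's units: 0.001 m is 0.02.

```bash
python3 inch.py '[{"finger_gap":0.06, "sz":0.02}, {"finger_gap":0.06, "sz":0.02}, {"finger_gap":0.06}]' | grep -E "pos|^force"
```

```text
tool_pos: [0.4218, 0.3212, -0.0006]
force: [0.6, -0.6, -0.0]
```

In the tool's units: 0.001 m is 0.02.

```bash
python3 inch.py '[{"finger_gap":0.06, "sz":0.02}, {"finger_gap":0.06, "sz":0.02}, {"finger_gap":0.06}]' | grep -E "pos|^force"
```

```text
tool_pos: [0.4218, 0.3212, -0.0026]
force: [0.1, -0.8, 0.1]
```

In the tool's units: 0.001 m is 0.02.

```bash
python3 inch.py '[{"finger_gap":0.06, "sz":0.02}, {"finger_gap":0.06, "sz":0.02}, {"finger_gap":0.06}]' | grep -E "pos|^force"
```

```text
tool_pos: [0.422, 0.3214, -0.0041]
force: [-0.6, -0.7, 3.6]
```

Contact is at reported z = -0.004, so the true tool height is the reported height + 0.030. Now I'll take the lateral offset with the tips at the known floor height.

```bash
python3 - <<'E'
from h import *
S=cam("scene");T=cam("top"); s=robot.read_state(); print(s["tool_pos"],s["q"])
im=np.hstack([cv2.resize(T["image"][230:310,70:150],(400,400)),cv2.resize(S["image"][110:190,320:400],(400,400))])
cv2.imwrite("pics/g4.png",im[:,:,::-1])
E
```

```text
[ 0.42202516  0.32138413 -0.00409777] [ 5.54183425e-01  1.61235926e-01  1.86908172e+00 -2.21524732e-05
  1.11111411e+00  5.55144318e-01]
```

View pics/g4.png

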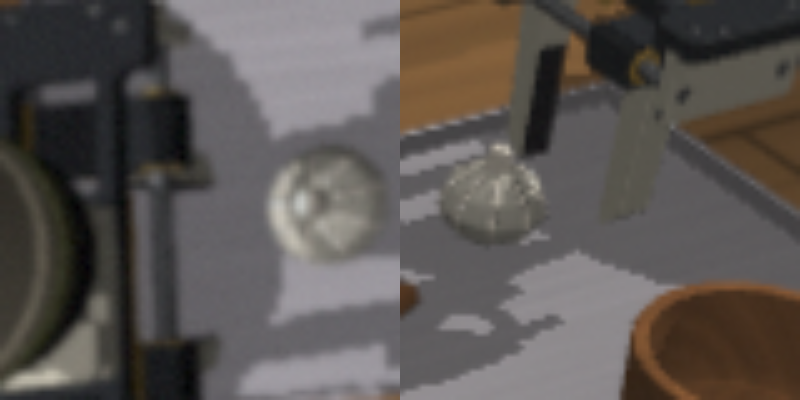

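```bash
python3 - <<'E'
from h import *
S=cam("scene");T=cam("top")
print("outer-face corners, nominal (.4695,.3139),(.4695,.3289):",plane(S,[[360,154.4],[368,153.2]],.004).round(4))
print("nominal px",proj(S,[[.4695,.3139,.004],[.4695,.3289,.004],[.392,.3139,.004],[.392,.3289,.004]]))
print("inner face corners seen",plane(S,[[324.6,140.2],[329.4,141]],.004).round(4))
print("top: tip far corner nominal",proj(T,[[.461,.3139,.01],[.383,.3139,.01]]))
E
```

```text
outer-face corners, nominal (.4695,.3139),(.4695,.3289): [[0.4587 0.3126 0.004 ]
 [0.4626 0.3333 0.004 ]]
nominal px [[363.30967084 156.51071144]
 [368.39643776 155.03837083]
 [343.58359062 141.20459646]
 [348.48766027 139.89526812]]
inner face corners seen [[0.3677 0.2737 0.004 ]
 [0.3761 0.2824 0.004 ]]
top: tip far corner nominal [[109.97931612 263.01831084]
 [111.49313284 301.08503677]]
```

Lateral offset is about 0 (the far finger's pad seen at (344.4,140.4), nominal (343.6,141.2)), so only z needs +0.030. Grasp the bulb with the tips at z 0.010, reported z 0.002.

The manual's scale: shifts go in shares of 50 mm and turns go in shares of 45 degrees. Converting my numbers, -0.03 m is -0.6, -0.021 m is -0.42.

```bash
python3 inch.py '[{"finger_gap":0.06, "sz":-0.6}, {"finger_gap":0.075, "sz":-0.6}, {"finger_gap":0.075, "sx":-0.42, "sy":0.12}, {"finger_gap":0.075, "sx":-0.42, "sy":0.12}, {"finger_gap":0.075, "sx":-0.42, "sy":0.12}, {"finger_gap":0.075}, {"finger_gap":0.075, "sz":0.4}, {"finger_gap":0.075, "sz":0.4}, {"finger_gap":0.075, "sz":0.28}, {"finger_gap":0.075}, {"finger_gap":0.04}, {"finger_gap":0.04}, {"finger_gap":0.04}, {"finger_gap":0.04}, {"finger_gap":0.04}]' 15; python3 inch.py '[{"finger_gap":0.04, "sz":-0.6}, {"finger_gap":0.04, "sz":-0.6}, {"finger_gap":0.04, "sz":-0.6}, {"finger_gap":0.04, "sz":-0.6}, {"finger_gap":0.04}]';  python3 to.py .677 -.095 .12
```

```text
t: 12.8
tool_pos: [0.4405, 0.2586, 0.0024]
orientation: [2.222, 2.22, 0.002]
force: [-1.0, 0.9, 3.9]
opening: 0.0479
gripper_force: 15.0
t: 13.3
tool_pos: [0.4429, 0.2597, 0.1269]
orientation: [2.221, 2.218, 0.012]
force: [0.8, 1.2, -0.5]
opening: 0.048
gripper_force: 15.0
pos [0.4429 0.2597 0.1269] psi 1.570 q6 0.43 turn 0.000 shift(after turn) [-0.3544  0.2345  0.0074] open 0.0480 F 15.0 t 13.3
```

In the tool's units: -0.0295 m is -0.59, 0.0195 m is 0.39.

```bash
python3 inch.py '[{"finger_gap":0.04, "sx":-0.59, "sy":0.39}, {"finger_gap":0.04, "sx":-0.59, "sy":0.39}, {"finger_gap":0.04, "sx":-0.59, "sy":0.39}, {"finger_gap":0.04, "sx":-0.59, "sy":0.39}, {"finger_gap":0.04, "sx":-0.59, "sy":0.39}, {"finger_gap":0.04, "sx":-0.59, "sy":0.39}, {"finger_gap":0.04, "sx":-0.59, "sy":0.39}, {"finger_gap":0.04, "sx":-0.59, "sy":0.39}, {"finger_gap":0.04, "sx":-0.59, "sy":0.39}, {"finger_gap":0.04, "sx":-0.59, "sy":0.39}, {"finger_gap":0.04, "sx":-0.59, "sy":0.39}, {"finger_gap":0.04, "sx":-0.59, "sy":0.39}, {"finger_gap":0.04}, {"finger_gap":0.04}, {"finger_gap":0.04}]';  python3 to.py .677 -.095 .030
python3 - <<'E'
from h import *
S=cam("scene");T=cam("top")
cv2.imwrite("pics/c1.png",cv2.resize(np.hstack([T["image"],S["image"]]),(800,300))[:,:,::-1])
E
```

```text
t: 14.8
tool_pos: [0.6727, -0.095, 0.1208]
orientation: [-2.221, -2.22, 0.001]
force: [-0.2, -0.1, -0.8]
opening: 0.0474
gripper_force: 15.0
pos [ 0.6727 -0.095   0.1208] psi 1.570 q6 -0.22 turn 0.000 shift(after turn) [-0.      0.0044  0.0907] open 0.0474 F 15.0 t 14.8
```

View pics/c1.png

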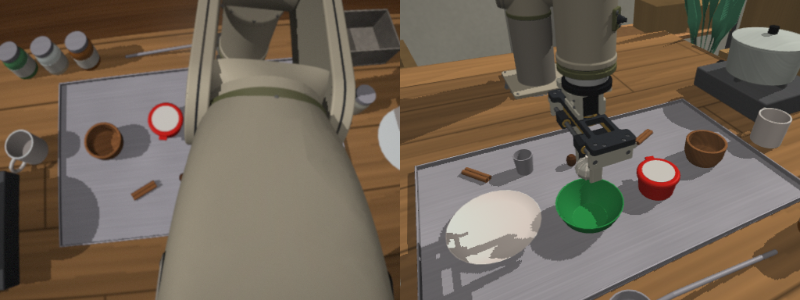

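The bulb is held over the bowl centre (scene crop (587,168) above (589,205)). Lower and release.

In the tool's units: -0.03 m is -0.6, -0.02 m is -0.4.

```bash
python3 inch.py '[{"finger_gap":0.04, "sy":0.08, "sz":0.4}, {"finger_gap":0.04, "sz":0.4}, {"finger_gap":0.04, "sz":0.4}, {"finger_gap":0.04, "sz":0.4}, {"finger_gap":0.04, "sz":0.2}, {"finger_gap":0.04}, {"finger_gap":0.04}, {"finger_gap":0.058}, {"finger_gap":0.058}, {"finger_gap":0.058}, {"finger_gap":0.058}, {"finger_gap":0.058, "sz":-0.4}, {"finger_gap":0.058, "sz":-0.6}, {"finger_gap":0.058, "sz":-0.6}, {"finger_gap":0.058, "sz":-0.4}, {"finger_gap":0.058}]' 10;  python3 to.py .5045 -.067 .08 1.57
```

```text
t: 16.5
tool_pos: [0.6802, -0.0965, 0.1365]
orientation: [2.218, 2.216, 0.006]
force: [1.0, -0.5, 0.6]
opening: 0.0581
gripper_force: 0.0
pos [ 0.6802 -0.0965  0.1365] psi 1.570 q6 -0.21 turn -0.000 shift(after turn) [ 0.0295 -0.1761  0.0551] open 0.0581 F 0.0 t 16.5
```

In the tool's units: 0.03 m is 0.6, -0.0293 m is -0.586.

```bash
python3 inch.py '[{"finger_gap":0.05, "sx":0.1, "sy":-0.586}, {"finger_gap":0.05, "sx":0.1, "sy":-0.586}, {"finger_gap":0.05, "sx":0.1, "sy":-0.586}, {"finger_gap":0.05, "sx":0.1, "sy":-0.586}, {"finger_gap":0.05, "sx":0.1, "sy":-0.586, "sz":0.4}, {"finger_gap":0.05, "sx":0.09, "sy":-0.586, "sz":0.6}, {"finger_gap":0.05, "sz":0.6}, {"finger_gap":0.05}, {"finger_gap":0.05}]'|head -2;  python3 to.py .5045 -.067 -.002 1.57
python3 - <<'E'
from h import *
S=cam("scene"); k=blob(S,"green",(242,262),50); print(cen(k))
cv2.imwrite("pics/c2.png",cv2.resize(S["image"][150:310,120:330],(788,600))[:,:,::-1])
E
```

```text
t: 17.4
tool_pos: [0.5012, -0.0662, 0.0511]
pos [ 0.5012 -0.0662  0.0511] psi 1.570 q6 -0.23 turn -0.000 shift(after turn) [-0.0009  0.0034  0.0531] open 0.0502 F 0.0 t 17.4
[242.40036055525505, 261.60569677303045]
```

View pics/c2.png

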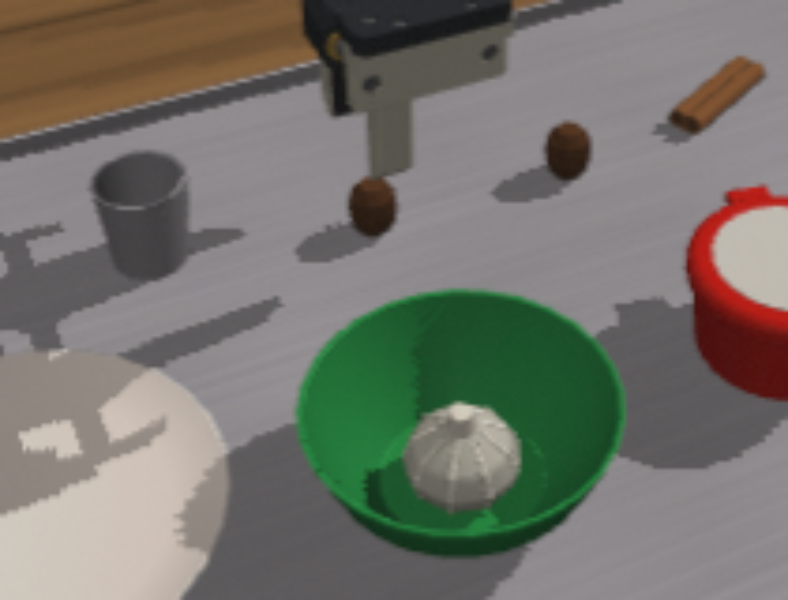

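The bulb stands in the middle of the bowl (463,460), and the nutmeg (373,207) is right below the fingers. Descend and grip it.

In the tool's units: 0.02 m is 0.4, 0.013 m is 0.26.

```bash
python3 inch.py '[{"finger_gap":0.05, "sx":-0.02, "sy":0.06, "sz":0.4}, {"finger_gap":0.05, "sz":0.4}, {"finger_gap":0.05, "sz":0.26}, {"finger_gap":0.05}, {"finger_gap":0.015}, {"finger_gap":0.015}, {"finger_gap":0.015}, {"finger_gap":0.015}, {"finger_gap":0.015}]' 10; python3 inch.py '[{"finger_gap":0.015, "sz":-0.6}, {"finger_gap":0.015, "sz":-0.6}, {"finger_gap":0.015, "sz":-0.6}, {"finger_gap":0.015, "sz":-0.6}, {"finger_gap":0.015}, {"finger_gap":0.015}]'|tail -2;  python3 to.py .6206 .2345 .118 1.57
```

```text
t: 18.35
tool_pos: [0.5055, -0.0675, -0.0005]
orientation: [2.222, 2.219, 0.001]
force: [-0.3, 0.1, 4.5]
opening: 0.0246
gripper_force: 10.0
opening: 0.025
gripper_force: 10.0
pos [ 0.5053 -0.0674  0.1193] psi 1.570 q6 -0.23 turn -0.000 shift(after turn) [0.302  0.1151 0.0014] open 0.0250 F 10.0 t 18.9
```

In the tool's units: 0.0275 m is 0.55, 0.0105 m is 0.21.

```bash
python3 inch.py '[{"finger_gap":0.015, "sx":0.55, "sy":0.21}, {"finger_gap":0.015, "sx":0.55, "sy":0.21}, {"finger_gap":0.015, "sx":0.55, "sy":0.21}, {"finger_gap":0.015, "sx":0.55, "sy":0.21}, {"finger_gap":0.015, "sx":0.55, "sy":0.21}, {"finger_gap":0.015, "sx":0.55, "sy":0.21}, {"finger_gap":0.015, "sx":0.55, "sy":0.21}, {"finger_gap":0.015, "sx":0.55, "sy":0.21}, {"finger_gap":0.015, "sx":0.55, "sy":0.21}, {"finger_gap":0.015, "sx":0.55, "sy":0.21}, {"finger_gap":0.015, "sx":0.54, "sy":0.2}, {"finger_gap":0.015}, {"finger_gap":0.015}, {"finger_gap":0.015}]'|head -2;  python3 to.py .6206 .2345 .035 1.57
python3 - <<'E'
from h import *
S=cam("scene")
cv2.imwrite("pics/c3.png",cv2.resize(S["image"][100:250,300:450],(600,600))[:,:,::-1])
E
```

```text
t: 20.35
tool_pos: [0.6191, 0.2335, 0.1172]
pos [0.6191 0.2335 0.1172] psi 1.569 q6 0.28 turn -0.001 shift(after turn) [0.001  0.0017 0.0822] open 0.0251 F 10.0 t 20.4
```

View pics/c3.png

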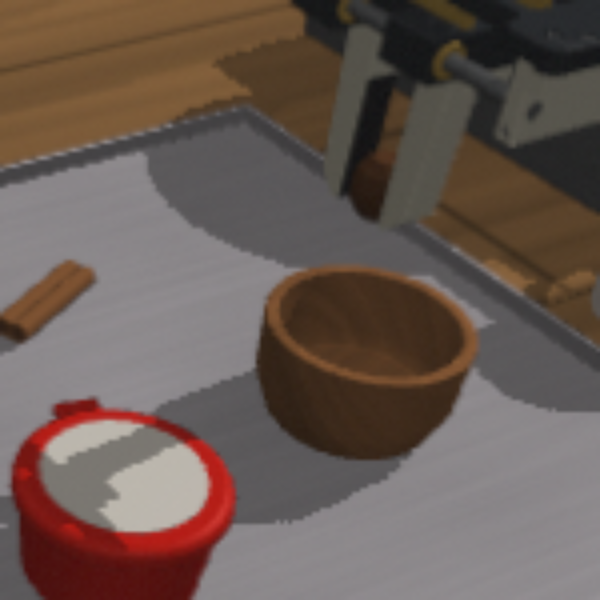

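The nutmeg is held (370,185). The mortar rim ellipse is centred at about (370,325) in the crop, so I'll cross-check the mortar's centre with it.

In the tool's units: 0.03 m is 0.6, 0.025 m is 0.5.

```bash
python3 inch.py '[{"finger_gap":0.015, "sx":0.02, "sy":0.03, "sz":0.6}, {"finger_gap":0.015, "sz":0.5}, {"finger_gap":0.015}, {"finger_gap":0.015}]'|head -2; python3 - <<'E'
from h import *
S=cam("scene"); print(plane(S,[[392.5,181.2]],.059), proj(S,[[.6206,.2435,.059]]))
E
python3 to.py .6206 .2345 .035
```

```text
t: 20.8
tool_pos: [0.621, 0.2347, 0.0635]
[[0.6280375  0.24592361 0.059     ]] [[388.87411721 179.45421024]]
pos [0.6221 0.2352 0.0649] psi 1.569 q6 0.29 turn 0.000 shift(after turn) [-0.0007 -0.0015  0.0299] open 0.0245 F 10.0 t 20.9
```

In the tool's units: -0.03 m is -0.6, 0.001 m is 0.02.

```bash
python3 inch.py '[{"finger_gap":0.015, "sx":0.02, "sy":0.05, "sz":0.3}, {"finger_gap":0.015, "sz":0.24}, {"finger_gap":0.015}, {"finger_gap":0.015}, {"finger_gap":0.034}, {"finger_gap":0.034}, {"finger_gap":0.034}, {"finger_gap":0.034}, {"finger_gap":0.034, "sz":-0.4}, {"finger_gap":0.034, "sz":-0.6}, {"finger_gap":0.034, "sz":-0.6}, {"finger_gap":0.034}, {"finger_gap":0.034}]'; python3 to.py .5063 .046 .05
```

```text
t: 22.15
tool_pos: [0.6249, 0.2369, 0.118]
orientation: [2.222, 2.219, 0.004]
force: [-0.5, -0.2, -1.3]
opening: 0.0339
gripper_force: 0.0
pos [0.6249 0.2369 0.118 ] psi 1.570 q6 0.29 turn 0.000 shift(after turn) [-0.191  -0.1186  0.0676] open 0.0339 F 0.0 t 22.1
```

In the tool's units: -0.0275 m is -0.55, -0.026 m is -0.52.

```bash
python3 inch.py '[{"finger_gap":0.05, "sx":-0.55, "sy":-0.34}, {"finger_gap":0.05, "sx":-0.55, "sy":-0.34}, {"finger_gap":0.05, "sx":-0.55, "sy":-0.34}, {"finger_gap":0.05, "sx":-0.55, "sy":-0.34}, {"finger_gap":0.05, "sx":-0.55, "sy":-0.34, "sz":0.4}, {"finger_gap":0.05, "sx":-0.55, "sy":-0.34, "sz":0.4}, {"finger_gap":0.05, "sx":-0.52, "sy":-0.332, "sz":0.55}, {"finger_gap":0.05}, {"finger_gap":0.05}, {"finger_gap":0.05}]'|head -2;  python3 to.py .5058 .0458 -.001
python3 - <<'E'
from h import *
S=cam("scene")
cv2.imwrite("pics/c4.png",cv2.resize(S["image"][120:240,250:430],(780,520))[:,:,::-1])
E
```

```text
t: 23.15
tool_pos: [0.506, 0.0462, 0.0496]
pos [0.506  0.0462 0.0496] psi 1.570 q6 -0.01 turn 0.000 shift(after turn) [-0.0005 -0.0003  0.0506] open 0.0502 F 0.0 t 23.1
```

View pics/c4.png

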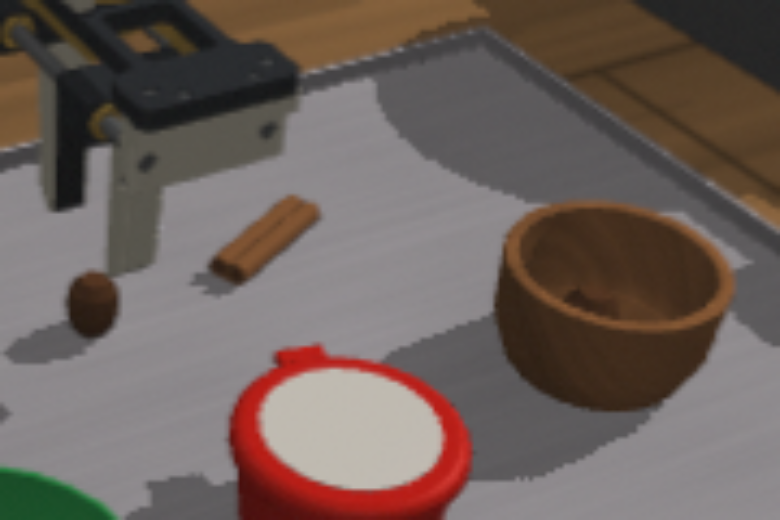

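The first nutmeg lies in the mortar (590,298) on the low-y side, and the second (93,305) is below the fingers. Grip it and bring it to the other side of the mortar.

```bash
python3 inch.py '[{"finger_gap":0.05, "sz":0.4}, {"finger_gap":0.05, "sz":0.4}, {"finger_gap":0.05, "sz":0.2}, {"finger_gap":0.05}, {"finger_gap":0.015}, {"finger_gap":0.015}, {"finger_gap":0.015}, {"finger_gap":0.015}, {"finger_gap":0.015}]' 10; python3 inch.py '[{"finger_gap":0.015, "sz":-0.6}, {"finger_gap":0.015, "sz":-0.6}, {"finger_gap":0.015, "sz":-0.6}, {"finger_gap":0.015, "sz":-0.6}, {"finger_gap":0.015}, {"finger_gap":0.015}]'|tail -2;  python3 to.py .6245 .255 .118 1.57
```

```text
t: 24.1
tool_pos: [0.506, 0.0457, -0.0]
orientation: [2.222, 2.219, 0.002]
force: [-0.1, 0.1, 4.5]
opening: 0.0245
gripper_force: 10.0
opening: 0.0248
gripper_force: 10.0
pos [0.5058 0.0457 0.1198] psi 1.570 q6 -0.01 turn -0.000 shift(after turn) [0.2094 0.1185 0.002 ] open 0.0248 F 10.0 t 24.7
```

In the tool's units: 0.03 m is 0.6, 0.026 m is 0.52.

```bash
python3 inch.py '[{"finger_gap":0.015, "sx":0.524, "sy":0.296}, {"finger_gap":0.015, "sx":0.524, "sy":0.296}, {"finger_gap":0.015, "sx":0.524, "sy":0.296}, {"finger_gap":0.015, "sx":0.524, "sy":0.296}, {"finger_gap":0.015, "sx":0.524, "sy":0.296}, {"finger_gap":0.015, "sx":0.524, "sy":0.296}, {"finger_gap":0.015, "sx":0.524, "sy":0.296}, {"finger_gap":0.015, "sx":0.52, "sy":0.296}, {"finger_gap":0.015, "sz":0.6}, {"finger_gap":0.015, "sz":0.4}, {"finger_gap":0.015}, {"finger_gap":0.015}, {"finger_gap":0.015}]'|head -2;  python3 to.py .6245 .255 .042 1.57
```

```text
t: 26.0
tool_pos: [0.6244, 0.255, 0.0701]
pos [0.6244 0.255  0.0701] psi 1.569 q6 0.31 turn -0.001 shift(after turn) [0.     0.0001 0.0281] open 0.0249 F 10.0 t 26.0
```

```bash
python3 inch.py '[{"finger_gap":0.015, "sz":0.28}, {"finger_gap":0.015, "sz":0.28}, {"finger_gap":0.015}, {"finger_gap":0.015}, {"finger_gap":0.034}, {"finger_gap":0.034}, {"finger_gap":0.034}, {"finger_gap":0.034}, {"finger_gap":0.034, "sz":-0.4}, {"finger_gap":0.034, "sz":-0.6}, {"finger_gap":0.034, "sz":-0.6}, {"finger_gap":0.034}, {"finger_gap":0.034}]'; python3 - <<'E'
from h import *
S=cam("scene"); b=stick(S,(311,175),.013); print(b)
E
python3 to.py .486 .155 .05 2.03
```

```text
t: 27.3
tool_pos: [0.6247, 0.2553, 0.1225]
orientation: [2.222, 2.22, 0.004]
force: [0.2, -0.2, -0.5]
opening: 0.0342
gripper_force: 0.0
[ 0.4892  0.1544 -1.0842  0.0227  0.0814]
pos [0.6237 0.255  0.1209] psi 1.570 q6 0.31 turn -0.460 shift(after turn) [-0.0286 -0.1678  0.0709] open 0.0341 F 0.0 t 27.4
```

In the tool's units: -0.028 m is -0.56, 0.02 m is 0.4, -0.15 rad is -0.191.

```bash
python3 inch.py '[{"finger_gap":0.05, "rz":-0.191}, {"finger_gap":0.05, "rz":-0.191}, {"finger_gap":0.05, "rz":-0.191}, {"finger_gap":0.05, "rz":-0.0127}, {"finger_gap":0.05, "sx":-0.096, "sy":-0.56}, {"finger_gap":0.05, "sx":-0.096, "sy":-0.56}, {"finger_gap":0.05, "sx":-0.096, "sy":-0.56}, {"finger_gap":0.05, "sx":-0.096, "sy":-0.56, "sz":0.4}, {"finger_gap":0.05, "sx":-0.096, "sy":-0.56, "sz":0.5}, {"finger_gap":0.05, "sx":-0.096, "sy":-0.56, "sz":0.5}, {"finger_gap":0.05}, {"finger_gap":0.05}, {"finger_gap":0.05}]'|head -2; python3 to.py .4865 .1547 -.001 2.035;  python3 - <<'E'
from h import *
T=cam("top");S=cam("scene")
m=mask(S,"brown"); w=np.zeros_like(m); cv2.ellipse(w,(391,181),(21,13),10,0,360,1,-1)
d=S["image"][...,0].astype(int)
print("dark px in mortar",((d<60)&(w>0)).sum(), [cen(k) for k in cv2.findContours(((d<60)&(w>0)).astype(np.uint8),cv2.RETR_EXTERNAL,cv2.CHAIN_APPROX_NONE)[0] if cv2.contourArea(k)>5])
dT=T["image"][...,0].astype(int); w=np.zeros_like(m); cv2.circle(w,(133,180),20,1,-1)
print("top",[(np.round(cen(k),1),cv2.contourArea(k)) for k in cv2.findContours(((dT<60)&(w>0)).astype(np.uint8),cv2.RETR_EXTERNAL,cv2.CHAIN_APPROX_NONE)[0] if cv2.contourArea(k)>5])
E
```

```text
t: 28.65
tool_pos: [0.4876, 0.1553, 0.0523]
pos [0.4876 0.1553 0.0523] psi 2.028 q6 -0.25 turn -0.007 shift(after turn) [ 0.     -0.0014  0.0533] open 0.0498 F 0.0 t 28.6
dark px in mortar 178 [[384.04545454545456, 189.04545454545453], [399.1027397260274, 187.1324200913242]]
top [(array([150.5, 177.5]), 28.0)]
```

Two dark blobs in the mortar, so both nutmegs are in. Now stick A.

In the tool's units: 0.02 m is 0.4, -0.001 m is -0.02.

```bash
python3 inch.py '[{"finger_gap":0.05, "sy":-0.02, "sz":0.4}, {"finger_gap":0.05, "sz":0.4}, {"finger_gap":0.05, "sz":0.26}, {"finger_gap":0.05}, {"finger_gap":0.012}, {"finger_gap":0.012}, {"finger_gap":0.012}, {"finger_gap":0.012}, {"finger_gap":0.012}, {"finger_gap":0.012}]' 12; python3 inch.py '[{"finger_gap":0.012, "sz":-0.6}, {"finger_gap":0.012, "sz":-0.6}, {"finger_gap":0.012, "sz":-0.6}, {"finger_gap":0.012, "sz":-0.4}, {"finger_gap":0.012}, {"finger_gap":0.012}]'|tail -2;  python3 to.py .617 -.275 .11
```

```text
t: 29.75
tool_pos: [0.4856, 0.1544, -0.0012]
orientation: [1.658, 2.668, 0.001]
force: [-0.5, 0.7, 3.6]
opening: 0.0213
gripper_force: 12.0
opening: 0.0216
gripper_force: 12.0
pos [0.4852 0.1543 0.1079] psi 2.030 q6 -0.25 turn 0.000 shift(after turn) [-0.4433 -0.072  -0.002 ] open 0.0216 F 12.0 t 30.4
```

In the tool's units: 0.03 m is 0.6, -0.0295 m is -0.59.

```bash
python3 inch.py '[{"finger_gap":0.012, "sx":-0.59, "sy":-0.066}, {"finger_gap":0.012, "sx":-0.59, "sy":-0.066}, {"finger_gap":0.012, "sx":-0.59, "sy":-0.066}, {"finger_gap":0.012, "sx":-0.59, "sy":-0.066}, {"finger_gap":0.012, "sx":-0.59, "sy":-0.066}, {"finger_gap":0.012, "sx":-0.59, "sy":-0.066}, {"finger_gap":0.012, "sx":-0.59, "sy":-0.066}, {"finger_gap":0.012, "sx":-0.59, "sy":-0.066}, {"finger_gap":0.012, "sx":-0.59, "sy":-0.066}, {"finger_gap":0.012, "sx":-0.59, "sy":-0.066}, {"finger_gap":0.012, "sx":-0.59, "sy":-0.066}, {"finger_gap":0.012, "sx":-0.59, "sy":-0.066}, {"finger_gap":0.012, "sx":-0.59, "sy":-0.066}, {"finger_gap":0.012, "sx":-0.59, "sy":-0.066}, {"finger_gap":0.012, "sx":-0.59, "sy":-0.066}, {"finger_gap":0.012, "sz":0.6}, {"finger_gap":0.012, "sz":0.4}, {"finger_gap":0.012}, {"finger_gap":0.012}, {"finger_gap":0.012}]'|head -2; python3 to.py .6385 -.2634 .004 2.03
```

```text
t: 32.35
tool_pos: [0.6373, -0.2643, 0.059]
pos [ 0.6373 -0.2643  0.059 ] psi 2.030 q6 -0.93 turn 0.000 shift(after turn) [0.0003 0.0014 0.055 ] open 0.0215 F 12.0 t 32.4
```

In the tool's units: 0.02 m is 0.4, 0.011 m is 0.22.

```bash
python3 inch.py '[{"finger_gap":0.012, "sy":0.02, "sz":0.4}, {"finger_gap":0.012, "sz":0.4}, {"finger_gap":0.012, "sz":0.22}, {"finger_gap":0.012}, {"finger_gap":0.012}, {"finger_gap":0.012}]'|grep -E "pos|^force"; python3 inch.py '[{"finger_gap":0.012, "sz":0.02}, {"finger_gap":0.012, "sz":0.02}, {"finger_gap":0.012}, {"finger_gap":0.012}]'|grep -E "pos|^force";  python3 inch.py '[{"finger_gap":0.012, "sz":0.02}, {"finger_gap":0.012, "sz":0.02}, {"finger_gap":0.012}, {"finger_gap":0.012}]'|grep -E "pos|^force"
```

```text
tool_pos: [0.6388, -0.2644, 0.0089]
force: [0.5, 0.2, 0.2]
tool_pos: [0.6377, -0.2639, 0.0052]
force: [-0.4, -0.6, -0.7]
tool_pos: [0.6376, -0.2638, 0.003]
force: [-1.1, 0.1, 0.1]
```

In the tool's units: 0.001 m is 0.02.

```bash
python3 inch.py '[{"finger_gap":0.012, "sz":0.02}, {"finger_gap":0.012}, {"finger_gap":0.012}]'|grep -E "pos|^force"; python3 inch.py '[{"finger_gap":0.034}, {"finger_gap":0.034}, {"finger_gap":0.034}, {"finger_gap":0.034}, {"finger_gap":0.034, "sz":-0.4}, {"finger_gap":0.034, "sz":-0.6}, {"finger_gap":0.034, "sz":-0.6}, {"finger_gap":0.034, "sz":-0.6}, {"finger_gap":0.034}, {"finger_gap":0.034}]' ; python3 to.py .449 -.2845 .05 .68
```

```text
tool_pos: [0.6378, -0.2639, 0.0028]
force: [-2.6, 1.8, 5.2]
t: 35.05
tool_pos: [0.6384, -0.2642, 0.1132]
orientation: [1.657, 2.667, 0.0]
force: [0.1, 0.7, 0.6]
opening: 0.0338
gripper_force: 0.0
pos [ 0.6384 -0.2642  0.1132] psi 2.030 q6 -0.93 turn 1.350 shift(after turn) [-0.1601 -0.1034  0.0628] open 0.0338 F 0.0 t 35.0
```

In the tool's units: -0.0265 m is -0.53, 0.025 m is 0.5, 0.15 rad is 0.191.

```bash
python3 inch.py '[{"finger_gap":0.05, "rz":0.191}, {"finger_gap":0.05, "rz":0.191}, {"finger_gap":0.05, "rz":0.191}, {"finger_gap":0.05, "rz":0.191}, {"finger_gap":0.05, "rz":0.191}, {"finger_gap":0.05, "rz":0.191}, {"finger_gap":0.05, "rz":0.191}, {"finger_gap":0.05, "rz":0.191}, {"finger_gap":0.05, "rz":0.191}, {"finger_gap":0.05, "sx":-0.53, "sy":-0.344}, {"finger_gap":0.05, "sx":-0.53, "sy":-0.344}, {"finger_gap":0.05, "sx":-0.53, "sy":-0.344}, {"finger_gap":0.05, "sx":-0.53, "sy":-0.344, "sz":0.2}, {"finger_gap":0.05, "sx":-0.53, "sy":-0.344, "sz":0.5}, {"finger_gap":0.05, "sx":-0.53, "sy":-0.344, "sz":0.5}, {"finger_gap":0.05}, {"finger_gap":0.05}, {"finger_gap":0.05}]'|head -2; python3 to.py .4495 -.2845 -.001 .68; python3 - <<'E'
from h import *
S=cam("scene");print(stick(S,(97,224),.013))
c=proj(S,[[.638,-.264,.02]])[0].astype(int);print(c,stick(S,tuple(c),.017,30), proj(S,[[.617,-.274,.01]]))
E
```

```text
t: 36.85
tool_pos: [0.4503, -0.2839, 0.0527]
pos [ 0.4503 -0.2839  0.0527] psi 0.680 q6 0.23 turn -0.000 shift(after turn) [-0.001  -0.0001  0.0537] open 0.0498 F 0.0 t 36.9
[ 0.4527 -0.2827  0.6529  0.0781  0.0241]
[128 291] [ 0.6396 -0.2611 -1.0966  0.0228  0.0721] [[120.6102654  288.24280572]]
```

Stick A lies on the plate at (0.639,-0.262), as planned. Grip stick B.

In the tool's units: 0.02 m is 0.4, 0.0135 m is 0.27.

```bash
python3 inch.py '[{"finger_gap":0.05, "sz":0.4}, {"finger_gap":0.05, "sz":0.4}, {"finger_gap":0.05, "sz":0.27}, {"finger_gap":0.05}, {"finger_gap":0.012}, {"finger_gap":0.012}, {"finger_gap":0.012}, {"finger_gap":0.012}, {"finger_gap":0.012}, {"finger_gap":0.012}]' 12; python3 inch.py '[{"finger_gap":0.012, "sz":-0.6}, {"finger_gap":0.012, "sz":-0.6}, {"finger_gap":0.012, "sz":-0.6}, {"finger_gap":0.012, "sz":-0.4}, {"finger_gap":0.012, "rz":-0.191}, {"finger_gap":0.012, "rz":-0.191}, {"finger_gap":0.012, "rz":-0.191}, {"finger_gap":0.012, "rz":-0.191}, {"finger_gap":0.012, "rz":-0.191}, {"finger_gap":0.012, "rz":-0.191}, {"finger_gap":0.012, "rz":-0.191}, {"finger_gap":0.012, "rz":-0.191}, {"finger_gap":0.012, "rz":-0.191}, {"finger_gap":0.012}, {"finger_gap":0.012}]'|tail -2;  python3 to.py .595 -.285 .05 2.03
```

```text
t: 37.9
tool_pos: [0.4497, -0.284, -0.0006]
orientation: [2.961, 1.047, 0.001]
force: [-0.1, 0.0, 5.4]
opening: 0.0212
gripper_force: 12.0
opening: 0.0216
gripper_force: 12.0
pos [ 0.449  -0.2835  0.1085] psi 2.025 q6 -1.11 turn -0.005 shift(after turn) [-0.0661  0.1302  0.0585] open 0.0216 F 12.0 t 39.4
```

In the tool's units: 0.03 m is 0.6, 0.026 m is 0.52.

```bash
python3 inch.py '[{"finger_gap":0.012, "sx":-0.264, "sy":0.52}, {"finger_gap":0.012, "sx":-0.264, "sy":0.52}, {"finger_gap":0.012, "sx":-0.264, "sy":0.52}, {"finger_gap":0.012, "sx":-0.264, "sy":0.52}, {"finger_gap":0.012, "sx":-0.264, "sy":0.52}, {"finger_gap":0.012, "sz":0.6}, {"finger_gap":0.012, "sz":0.6}, {"finger_gap":0.012}, {"finger_gap":0.012}, {"finger_gap":0.012}]'|head -2; python3 to.py .595 -.285 .004 2.03; python3 - <<'E'
from h import *
S=cam("scene");c=proj(S,[[.638,-.264,.02]])[0].astype(int);print(stick(S,tuple(c),.017,30))
E
```

```text
t: 40.4
tool_pos: [0.5959, -0.2858, 0.0508]
pos [ 0.5959 -0.2858  0.0508] psi 2.028 q6 -0.98 turn -0.002 shift(after turn) [ 0.0013 -0.0005  0.0468] open 0.0218 F 12.0 t 40.4
[ 0.6396 -0.2612 -1.0987  0.023   0.0721]
```

In the tool's units: 0.02 m is 0.4, 0.004 m is 0.08.

```bash
python3 inch.py '[{"finger_gap":0.012, "sx":0.02, "sy":-0.01, "sz":0.4}, {"finger_gap":0.012, "sz":0.4}, {"finger_gap":0.012, "sz":0.08}, {"finger_gap":0.012, "sz":0.02}, {"finger_gap":0.012, "sz":0.02}, {"finger_gap":0.012}, {"finger_gap":0.012}]'|grep -E "pos|^force";  python3 inch.py '[{"finger_gap":0.012, "sz":0.02}, {"finger_gap":0.012}, {"finger_gap":0.012}]'|grep -E "pos|^force"
```

```text
tool_pos: [0.5948, -0.2849, 0.0039]
force: [-0.4, -0.5, 0.2]
tool_pos: [0.5948, -0.2849, 0.0035]
force: [-2.7, 1.9, 7.3]
```

Contact with the plate. Release, rise, and swing away for a final look.

In the tool's units: -0.03 m is -0.6, -0.02 m is -0.4.

```bash
python3 inch.py '[{"finger_gap":0.034}, {"finger_gap":0.034}, {"finger_gap":0.034}, {"finger_gap":0.034}, {"finger_gap":0.034, "sz":-0.4}, {"finger_gap":0.034, "sz":-0.6}, {"finger_gap":0.034, "sz":-0.6}, {"finger_gap":0.034, "sz":-0.6}, {"finger_gap":0.034, "sy":-0.6, "sz":-0.6}, {"finger_gap":0.034, "sy":-0.6, "sz":-0.4}, {"finger_gap":0.034, "sy":-0.6}, {"finger_gap":0.034, "sy":-0.6}, {"finger_gap":0.034, "sy":-0.6}, {"finger_gap":0.034, "sy":-0.6}, {"finger_gap":0.034}, {"finger_gap":0.034}]'; python3 - <<'E'
from h import *
T,S=cam("top"),cam("scene")
for p in ([.638,-.264,.02],[.595,-.285,.02]):
    c=proj(S,[p])[0].astype(int); k=blob(S,"brown",tuple(c),17); print(stick(S,tuple(c),.017,30))
im=np.zeros((600,800,3),np.uint8)
im[:300,:400]=cv2.resize(S["image"][190:340,40:240],(400,300));im[:300,400:]=cv2.resize(S["image"][150:225,345:445],(400,300))
im[300:,:400]=cv2.resize(T["image"],(400,300));im[300:,400:]=cv2.resize(S["image"],(400,300))
cv2.imwrite("pics/final.png",im[:,:,::-1])
E
```

```text
t: 43.05
tool_pos: [0.4325, -0.3645, 0.1617]
orientation: [1.66, 2.667, 0.0]
force: [0.8, 0.2, -0.6]
opening: 0.0339
gripper_force: 0.0
[ 0.6396 -0.2611 -1.0962  0.0228  0.0721]
[ 0.598  -0.2847 -1.0816  0.0233  0.0719]
```

View pics/final.png

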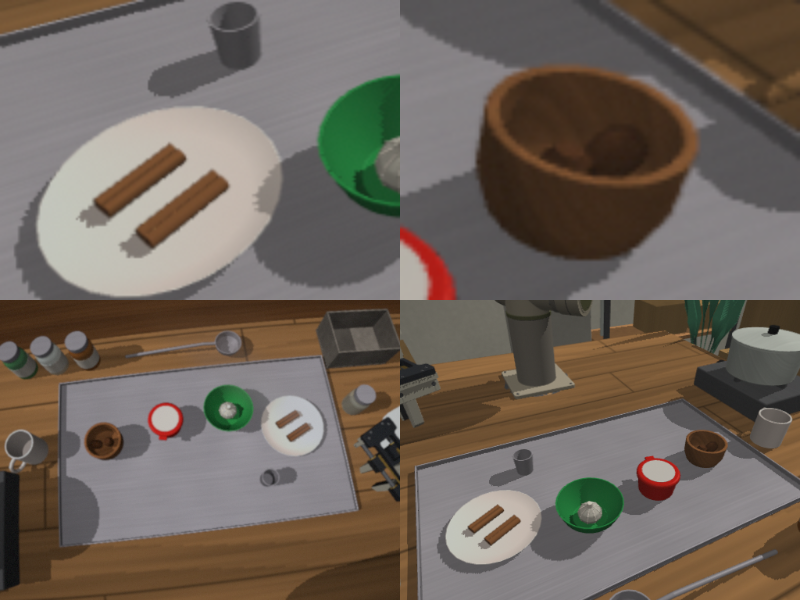

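The final view shows both sticks flat and apart on the plate (138,178 and 182,207), two nutmegs low in the mortar (565,160 and 620,150), and the bulb in the bowl (229,410 top). The tumbler, tub and dishes are where they were, and the arm is clear.

```bash
python3 -c "
from plant import robot, workorder, read_camera
print(workorder.close_job())"
```

```text
the job is handed in; nothing more can be done
None
```

I handed the job in at about 43 s: in the last pictures both nutmegs are in the mortar, the bulb in the bowl, both sticks flat and apart on the plate, and nothing else visibly moved; no verdict was shown.

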